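Select the winder's feed through the gate

TASK

Put the coil winder into its green feed: push the gear lever out of the middle slot, across the cross channel and fully home into the slot marked with the green disc, and leave it there. Only push the lever: never grip it or force it hard against the gate, do not run it into any of the other marked slots, and leave the screwdriver, glue bottle, tape roll and metal cup where they are.

Things in the scene. Friction and masses are not known exactly. Their poses are not given: they have to be found in the camera images.
- gearbox: Coil winder fixed to the table: grey gearbox 200 x 200 mm, its top (bare aluminium gate plate) 150 mm above the table. Origin on the table under the gate's centre, z up; +x points to the blue motor behind it (to x = 238 mm, top 132 mm high), +y to the copper bobbin at its side (to y = 175 mm, top 117 mm high). The machine can stand turned on the table.
- gate (a point): Centre of the gate, on top of the 12 mm plate; axes as the gearbox's. A cross channel 20 mm wide runs along y from -44 to +44 mm. From it slots 16 mm wide run along x: at y = +36 and y = -36 mm both ways, to x = +35 and -35 mm, and a middle slot at y = 0 only to x = -35 mm. Solid metal between them stops the lever.
- lever_pivot (a point): Point about which the lever tilts every way, inside the gearbox: 24 mm above the table, under the gate's centre. The lever has no spring: a push of about 1 to 2 N at the grip moves it, and it stays where it is left. It starts in the middle slot. Above the gate plate there are only the lever and flat discs.
- lever_grip (a point): Point on the axis in the upper half of the lever's black round-topped plastic grip (22 mm diameter), 210 mm from the pivot. The grip reaches 17 mm above this point (251 mm above the table when upright) and 45 mm below it, then 10 mm bare stem. With the lever home in an outer slot this point is at about x = +-48, y = +-60, z = 220 mm in the gearbox frame.
- lever_stem (a point): Point on the axis of the lever's 10 mm steel stem, 120 mm from the pivot, inside the gate plate: where the stem is in the gate. It has 3 mm of play to each side in the slots; fully home in a slot it is at about x = +-27.5 mm of the gearbox frame (the slant takes up the rest).
- mark_green: Green disc, 22 mm diameter, 4 mm thick, fixed on the gate plate just beyond the end of one of the four outer slots: its centre is at x = +-56 mm, y = +-36 mm in the gearbox frame, which of the four varies. Origin at the centre of its underside; axes as the gearbox's. It marks the slot to select.
- mark_red: Red disc, 22 mm diameter, 4 mm thick, fixed on the gate plate just beyond the end of one of the four outer slots: its centre is at x = +-56 mm, y = +-36 mm in the gearbox frame, which of the four varies. Origin at the centre of its underside; axes as the gearbox's. Marks a slot that is not wanted.
- mark_yellow: Yellow disc, 22 mm diameter, 4 mm thick, fixed on the gate plate just beyond the end of one of the four outer slots: its centre is at x = +-56 mm, y = +-36 mm in the gearbox frame, which of the four varies. Origin at the centre of its underside; axes as the gearbox's. Marks a slot that is not wanted.
- mark_blue: Blue disc, 22 mm diameter, 4 mm thick, fixed on the gate plate just beyond the end of one of the four outer slots: its centre is at x = +-56 mm, y = +-36 mm in the gearbox frame, which of the four varies. Origin at the centre of its underside; axes as the gearbox's. Marks a slot that is not wanted.
- screwdriver: Loose red-handled screwdriver lying on the table on the gearbox's -y side. To be left alone.
- glue: Loose white glue bottle with blue cap, 36 mm diameter, 80 mm tall, standing on the table; origin at the centre of its foot. To be left alone.
- tape: Loose orange roll of tape, 90 mm diameter, 22 mm high, lying on the table beside the motor; origin at the centre of its underside. To be left alone.
- cup: Loose small metal cup, 52 mm diameter, 60 mm tall, standing on the table; origin at the centre of its foot. To be left alone.

How it is judged (in metres and radians):
On the way, in this order (a step that is already met when the one before it is completed fails the run):
1. the lever is out of the middle slot, in the cross channel (x of lever_stem in the frame of gearbox above -0.009 m).
2. the lever is fully home in the green slot (x of lever_stem in the frame of mark_green between -0.033 and 0.033 m and y of lever_stem in the frame of mark_green between -0.012 and 0.012 m), for 0.2 s.
At the end, for the whole second after the job is handed in: The lever's stem stands in the green-marked slot within about 4 to 5 mm of the end of its travel (not more than 33 mm from the green disc's centre along the slot; fully home is about 28.5 mm), and the four loose things are within 20 mm of where they were (all of step 2 and distance of each of screwdriver, glue, tape, cup from where it was at the start of the episode below 0.02 m); the robot touches nothing.
It fails at once if the lever is run more than about half way into a slot marked red, yellow or blue ((x of lever_stem in the frame of mark_red between -0.038 and 0.038 m and y of lever_stem in the frame of mark_red between -0.012 and 0.012 m) or (x of lever_stem in the frame of mark_yellow between -0.038 and 0.038 m and y of lever_stem in the frame of mark_yellow between -0.012 and 0.012 m) or (x of lever_stem in the frame of mark_blue between -0.038 and 0.038 m and y of lever_stem in the frame of mark_blue between -0.012 and 0.012 m)).
It fails at once if the screwdriver, glue bottle, tape roll or metal cup is moved by more than 20 mm or lifted (distance of any of screwdriver, glue, tape, cup from where it was at the start of the episode above 0.02 m).
It fails at once if the lever is gripped hard or forced against the gate (more than 35 N between fingers and lever) (contact force between the fingers and lever above 35 N).
It also fails if it takes over 51 s, if anything falls off the work surface, if the arm or the gripper's body presses on something with over 40 N, if the wrist force passes 120 N, or if a joint passes its speed limit or range.

ROBOT

A 6-joint arm with a two-finger parallel gripper is mounted at the origin on the work surface. World frame = base frame: x ahead of the robot, y to its left, z up, the work surface at z = 0. Lengths are in m, angles in degrees, forces in N, time in s.
With the tool pointing down it reaches from about 0.25 to 0.725 m from the base axis. Payload 9.7 kg.
Tool frame: the origin (TCP) lies on the front face of the gripper's body, between the roots of the fingers; the fingertips stand bot.nose_length ahead of it and the grasp point (between the pads) lies 54 mm ahead of it (bot.nose_length is the distance from the TCP to the fingertips, in m); y points along the fingers, x is the direction in which the jaws open and shut, and the axes are right-handed (so a half turn about y gives the same grasp; the last joint's range is limited). The gripper opens to 85 mm and grips with 20 to 120 N. Pads are 22 mm wide; open, the fingers measure 114 mm over their backs; the gripper's body (76 mm by 85 mm) begins 54 mm behind the grasp point. The pads swing forward as they close: fully open they stand 13 mm farther back than shut.
Start: joints at [-74.542, 4.979, 10.078, 95.1, 0, 90], TCP at [0.147, -0.53, 0.304] pointing down, gripper open.
Joint ranges: [-179.16, 179.16], [-48.56, 103.87], [-65.8, 70.77], [-126.05, 130.52], [-82.76, 87.17], [-180, 180]. Speed limits (degrees/s): [127.2, 127.2, 147.25, 180, 180, 180].

INTERFACE

Orientations are given as [roll, pitch, yaw] about the fixed x, y, z axes, in that order (R = Rz(yaw) Ry(pitch) Rx(roll)).
In Python, from workcell import bot gives the robot as it stands. The module is installed in compiled form; this text tells all that it offers.
- The arm moves only by the shell command python3 -m crank 'ROWS' [FORCE]. ROWS is JSON, a list of rows, each an object with "travel": the shift along the tool's x, y, z each as a share of 0.15 m, from -1 to 1, a list of three; "rot": the turn, a rotation vector about the tool's x, y, z each as a share of 90 degrees, from -1 to 1, a list of three; "claw": the opening, from -1 (shut) to 1 (fully open). In form: [{"travel": [tx, ty, tz], "rot": [rx, ry, rz], "claw": claw}, ...]. A call has 1 to 20 rows; each row is the pose to reach, as a shift and turn from the pose measured when the call began, along the tool's axes at that moment; what a row does not reach only later rows make up. A row lasts 1/10 s, in which the tool goes at most 50 mm and 8.59 degrees, less where a joint would pass 70% of its speed; a pose out of reach is approached as far as the arm can. A call with a number of a shift or a turn outside -1 to 1 is refused whole. A call with a gripper value outside its range is refused whole. The fingers move at their own pace and stop on an object; FORCE is the grip in N (left out, the last holds). Time passes only in rows, so rows that repeat a pose let the fingers close. It gives the time, the measured TCP pose, the force and the opening at its end, in the units of the state.
- bot.get_obs(): the state, without advancing time (a new reading comes with each control period).
- bot.camera(name): name is "scene" or "top" or "wrist"; returns the picture (480x640x3 uint8, blue, green, red); there is no depth.
- bot.get_calibration(name): a dict with "vfov" (degrees; the focal length in pixels is half the picture's height over the tangent of half this angle, whatever the lens; pixels are square), "cx", "cy" (the principal point, pixels), "camera_from_world" (4x4, takes a point from world to camera coordinates); the wrist camera has in their place "T_tool_cam" (4x4, takes a point from camera to tool coordinates, whose origin is the TCP and whose axes are the tool frame's). Camera axes: x right, y down, z forward; pixel columns grow to the right and rows downward; lengths in m; the calibration is good to about 2 mm. A picture is of the moment at which its call begins: read the wrist's pose just before it. get_calibration takes no time and is no camera call.
- bot.job_done(): hands the job in, once; it reports no verdict.
The state is a dict: "time": time; "q": joint angles; "qd": joint speeds; "joint_efforts": joint torques, N m; "ee_pos": TCP position; "tcp_rot": TCP orientation; "wrist_force": force on the tool from outside, world axes, zero at the start; "torque": the same for the moment, N m; "opening": finger opening in m.
Only numpy, scipy, OpenCV 4.12 (cv2) and the standard library are available. Lean on these libraries where they do the work, as an engineer would, in place of code of your own. Each camera call takes 0.05 s, during which the arm holds its last target. There are 200 camera calls.

## Working session

There is one attempt and no reset: what is moved stays moved. The work goes in short steps, Python scripts to look and compute and a shell command to move; the robot and the scene stay as the last step left them, time stands still between calls to the robot, and variables do not carry over. Pictures are saved under pics/ and viewed, on a budget of 10 in all, crops included, one or two more only if the job needs it, and the job is handed in when it is done.

```bash
mkdir -p pics; python3 - <<'E'
from workcell import bot
import cv2,numpy as np
o=bot.get_obs();print(o['time'],o['ee_pos'],o['tcp_rot'],o['opening'],bot.nose_length)
for n in('top','scene'):
    im=bot.camera(n);cv2.imwrite(f'pics/{n}0.png',im);c=bot.get_calibration(n);print(n,c)
    np.save(f'{n}0.npy',im)
print(bot.get_calibration('wrist'))
E
```

```text
0.0 [ 0.1465686  -0.52996986  0.30316987] [-8.99990066e+01  7.81917292e-02 -7.45426214e+01] 0.08550416645884212 0.0726
top {'vfov': 56.28941998736966, 'cx': 317.81974057759567, 'cy': 238.77372324710228, 'camera_from_world': array([[ 0.02725516, -0.99894863, -0.0368617 ,  0.0648474 ],
       [-0.98745415, -0.02116732, -0.15648081,  0.57349378],
       [ 0.15553603,  0.04066414, -0.98699289,  0.8030747 ],
       [ 0.        ,  0.        ,  0.        ,  1.        ]])}
scene {'vfov': 43.73001956571275, 'cx': 322.6173683321877, 'cy': 242.64557534205127, 'camera_from_world': array([[-0.74670857,  0.6651426 ,  0.00340965,  0.37636365],
       [ 0.54137689,  0.61072778, -0.5778604 , -0.26179928],
       [-0.38644194, -0.42964741, -0.8161285 ,  1.469228  ],
       [ 0.        ,  0.        ,  0.        ,  1.        ]])}
{'vfov': 59.83851721563748, 'cx': 317.1221267382049, 'cy': 236.63540234536208, 'T_tool_cam': array([[ 9.99999374e-01,  9.51384416e-04, -5.88466956e-04,
        -1.77605221e-04],
       [ 8.46770107e-04, -2.99990572e-01,  9.53941791e-01,
        -7.13237628e-02],
       [ 7.31030815e-04, -9.53941692e-01, -2.99991190e-01,
         7.56580715e-02],
       [ 0.00000000e+00,  0.00000000e+00,  0.00000000e+00,
         1.00000000e+00]])}
```

View pics/top0.png

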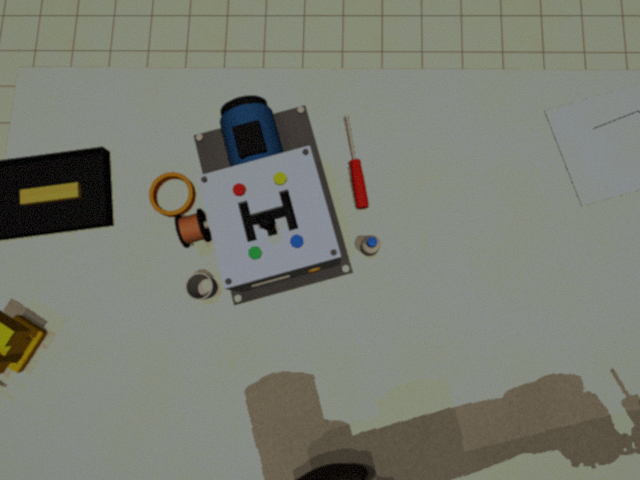

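View pics/scene0.png

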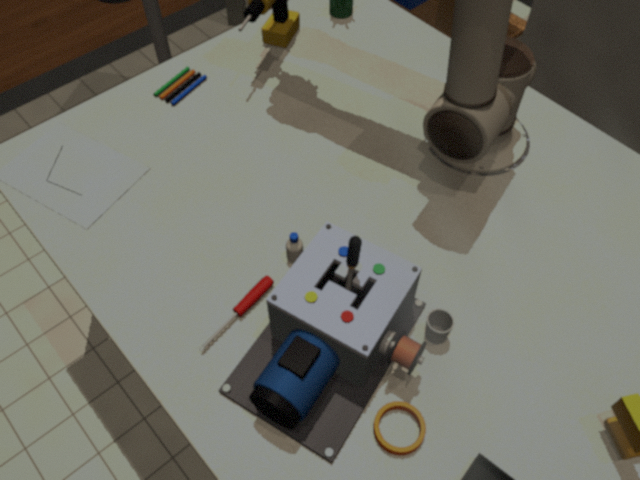

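The top view shows green at (255,253), blue at (297,241), red at (239,190) and yellow at (280,179). The lever is near (267,222) in the middle slot, leaning towards the robot. The scene view agrees: green (379,269), lever top (355,243). Green is therefore the −x,+y slot. Next I'll measure the pose.

```bash
cat > h.py <<'E'
import numpy as np,cv2
from workcell import bot
def P(n):
    c=bot.get_calibration(n);f=240/np.tan(np.radians(c['vfov']/2))
    return np.array([[f,0,c['cx']],[0,f,c['cy']],[0,0,1]])@c['camera_from_world'][:3]
def tri(a,b,n1='top',n2='scene'):
    X=cv2.triangulatePoints(P(n1),P(n2),np.float64(a).reshape(2,1),np.float64(b).reshape(2,1));return (X[:3]/X[3]).ravel()
def proj(n,X):
    p=P(n)@np.r_[X,1];return p[:2]/p[2]
def plane(n,uv,z):
    M=P(n);A=np.linalg.inv(M[:,:3]);C=-A@M[:,3];d=A@np.r_[uv,1];return C+d*(z-C[2])/d[2]
H={'red':[(0,6),(174,180)],'yellow':[(24,35)],'green':[(45,85)],'blue':[(95,125)]}
def disc(im,c,near,r=14):
    h=cv2.cvtColor(im,cv2.COLOR_BGR2HSV);m=np.zeros(h.shape[:2],np.uint8)
    for a,b in H[c]: m|=cv2.inRange(h,(a,110,50),(b,255,255))
    k=np.zeros_like(m);cv2.circle(k,near,r,255,-1);M=cv2.moments(m&k,True);return (M['m10']/M['m00'],M['m01']/M['m00']),M['m00']
def dark(im,x0,y0,x1,y1,t=45):
    m=np.zeros(im.shape[:2],np.uint8);m[y0:y1,x0:x1]=(im[y0:y1,x0:x1].max(2)<t)*255;return m
E
python3 - <<'E'
from h import *
t=np.load('top0.npy');s=np.load('scene0.npy')
N={'green':((255,253),(379,269)),'blue':((297,241),(343,252)),'red':((239,190),(347,317)),'yellow':((280,179),(311,297))}
loc={'green':(-56,36),'blue':(-56,-36),'red':(56,36),'yellow':(56,-36)}
W=[];Wp=[];L=[]
for c in N:
    a,na=disc(t,c,N[c][0]);b,nb=disc(s,c,N[c][1]);X=tri(a,b);W.append(X);L.append(loc[c])
    p=(plane('top',a,.154)+plane('scene',b,.154))/2;Wp.append(p);print(c,na,nb,X.round(4),plane('top',a,.154).round(4),plane('scene',b,.154).round(4))
for Q in(W,Wp):
    Q=np.array(Q);L_=np.array(L)/1000;z=(L_[:,0]+1j*L_[:,1]);w=Q[:,0]+1j*Q[:,1]
    k=np.vdot(z,w-w.mean());print('yaw',np.degrees(np.angle(k)),'scale',abs(k)/np.vdot(z,z).real,'c',Q.mean(0))
a=cv2.resize(t[150:300,180:380],None,fx=4,fy=4,interpolation=2)[:, :400*2]
b=cv2.resize(s[215:345,270:440],None,fx=3,fy=3,interpolation=2)
cv2.imwrite('pics/ct.png',a);cv2.imwrite('pics/cs.png',b)
E
```

```text
green 118.0 69.0 [0.5303 0.1784 0.152 ] [0.5297 0.1785 0.154 ] [0.5315 0.179  0.154 ]
blue 124.0 78.0 [0.5511 0.1093 0.1528] [0.5506 0.1096 0.154 ] [0.5519 0.1097 0.154 ]
red 118.0 104.0 [0.6374 0.2106 0.1522] [0.6365 0.2106 0.154 ] [0.6383 0.2111 0.154 ]
yellow 114.0 93.0 [0.658  0.1419 0.1525] [0.6573 0.1419 0.154 ] [0.6587 0.1424 0.154 ]
yaw 16.79970773786057 scale 0.9982940864332822 c [0.59419661 0.16006458 0.15236283]
yaw 16.776986800269068 scale 0.9966748874727778 c [0.59432008 0.16034235 0.154     ]
```

View pics/ct.png

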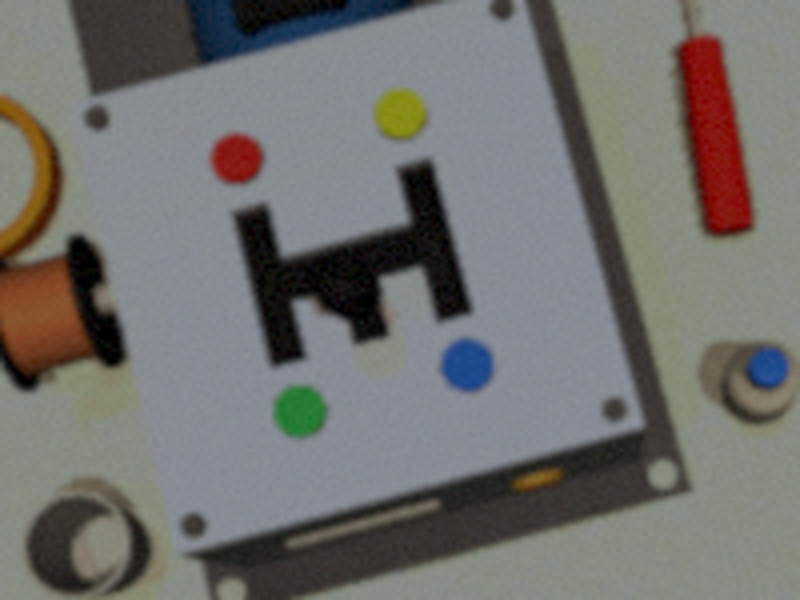

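View pics/cs.png

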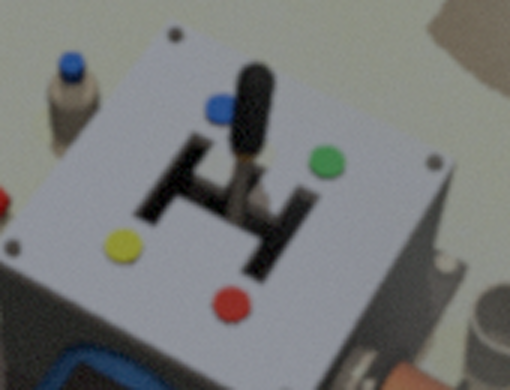

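Crop (top): the grip is a dark blob around (345,285), which is full-frame (266,221). Crop (scene): grip top at (257,75), grip bottom at (247,152), which is full-frame (355.7,240) to (352,266). I'll compare these with lever tilts and work out the tool shifts.

```bash
cat >> h.py <<'E'
from scipy.spatial.transform import Rotation as R
G=np.array([.5942,.1602,0]);YAW=16.8;RG=R.from_euler('z',YAW,degrees=True).as_matrix()
g2w=lambda p:G+RG@np.array(p,float)
w2g=lambda p:RG.T@(np.array(p)-G)
def lever(gx,gy,l):
    d=np.array([gx,gy,np.sqrt(.21**2-gx*gx-gy*gy)])/.21;return g2w(np.array([0,0,.024])+d*l)
def state():
    o=bot.get_obs();Rt=R.from_euler('xyz',o['tcp_rot'],degrees=True).as_matrix();return o,Rt
def goal(p_g,yaw=YAW-90):
    """row values to bring the fingertip to gearbox-frame point p_g, tool down, tool x at yaw"""
    o,Rt=state();Rn=R.from_euler('xyz',[-90,0,yaw],degrees=True).as_matrix()
    t=g2w(p_g)-Rn[:,1]*bot.nose_length
    print('travel',(Rt.T@(t-o['ee_pos'])/.15).round(3),'rot',(R.from_matrix(Rt.T@Rn).as_rotvec(degrees=True)/90).round(3))
def show():
    o,Rt=state();print('t',o['time'],'tip_g mm',(w2g(np.array(o['ee_pos'])+Rt[:,1]*bot.nose_length)*1000).round(1),'rot',np.round(o['tcp_rot'],1),'F_g',(RG.T@o['wrist_force']).round(1),'op',round(o['opening'],4))
E
python3 - <<'E'
from h import *
for x in(-.05,-.04,-.03,-.02):
  print(x,[ (n,l,proj(n,lever(x,0,l)).round(0)) for n in('top','scene') for l in(.165,.21,.225)])
show(); goal((-.095,0,.29)); goal((-.095,0,.205))
for n,h in(('glue',.08),('cup',.06)): pass
print('cup g',w2g(plane('top',(201,285),.06)),'glue g',w2g(plane('top',(371,243),.08)))
E
```

```text
-0.05 [('top', 0.165, array([270., 234.])), ('top', 0.21, array([268., 236.])), ('top', 0.225, array([267., 236.])), ('scene', 0.165, array([357., 256.])), ('scene', 0.21, array([362., 237.])), ('scene', 0.225, array([363., 231.]))]
-0.04 [('top', 0.165, array([269., 229.])), ('top', 0.21, array([266., 229.])), ('top', 0.225, array([265., 229.])), ('scene', 0.165, array([355., 259.])), ('scene', 0.21, array([359., 241.])), ('scene', 0.225, array([360., 234.]))]
-0.03 [('top', 0.165, array([268., 224.])), ('top', 0.21, array([264., 222.])), ('top', 0.225, array([263., 222.])), ('scene', 0.165, array([353., 262.])), ('scene', 0.21, array([356., 244.])), ('scene', 0.225, array([357., 238.]))]
-0.02 [('top', 0.165, array([266., 219.])), ('top', 0.21, array([263., 216.])), ('top', 0.225, array([261., 215.])), ('scene', 0.165, array([351., 265.])), ('scene', 0.21, array([353., 248.])), ('scene', 0.225, array([354., 242.]))]
t 0.1 tip_g mm [-628.  -531.3  230.7] rot [-90.    0.1 -74.5] F_g [0.3 0.  0.8] op 0.0853
travel [-3.625 -0.392  3.47 ] rot [ 0.    -0.015 -0.001]
travel [-3.624  0.175  3.47 ] rot [ 0.    -0.015 -0.001]
cup g [-0.07273463  0.15978244  0.06      ] glue g [-0.0837693  -0.16181416  0.08      ]
```

The lever grip sits at about x=-28, y=-2 mm in the gearbox frame. I'll close the gripper and approach high.

```bash
A='{"travel":[-0.906,-0.098,0.868],"rot":[0,0,0],"claw":-1}'; 
python3 -m crank '[{"travel":[-0.25,-0.09,0.25],"rot":[0,0,0],"claw":-1},{"travel":[-0.5,-0.09,0.5],"rot":[0,0,0],"claw":-1},{"travel":[-0.75,-0.09,0.75],"rot":[0,-0.01,0],"claw":-1},{"travel":[-0.91,-0.09,0.87],"rot":[0,-0.015,0],"claw":-1},{"travel":[-0.91,-0.09,0.87],"rot":[0,-0.015,0],"claw":-1}]' 20
python3 -m crank '[{"travel":[-0.25,-0.1,0.25],"rot":[0,0,0],"claw":-1},{"travel":[-0.5,-0.1,0.5],"rot":[0,0,0],"claw":-1},{"travel":[-0.75,-0.1,0.75],"rot":[0,0,0],"claw":-1},{"travel":[-0.91,-0.1,0.87],"rot":[0,0,0],"claw":-1},{"travel":[-0.91,-0.1,0.87],"rot":[0,0,0],"claw":-1}]'
python3 -m crank '[{"travel":[-0.25,-0.1,0.25],"rot":[0,0,0],"claw":-1},{"travel":[-0.5,-0.1,0.5],"rot":[0,0,0],"claw":-1},{"travel":[-0.75,-0.1,0.75],"rot":[0,0,0],"claw":-1},{"travel":[-0.91,-0.1,0.87],"rot":[0,0,0],"claw":-1},{"travel":[-0.91,-0.1,0.87],"rot":[0,0,0],"claw":-1},{"travel":[-0.91,-0.1,0.87],"rot":[0,0,0],"claw":-1}]'
python3 -c "
from h import *
show();goal((-.095,0,.29))"
```

```text
time: 0.6
ee_pos: [0.2372, -0.3604, 0.3175]
tcp_rot: [-89.9, 0.1, -73.0]
wrist_force: [-0.3, -0.8, 0.3]
opening: 0.0124
time: 1.1
ee_pos: [0.3233, -0.1882, 0.3328]
tcp_rot: [-89.9, 0.1, -72.6]
wrist_force: [-0.3, -0.9, 1.0]
opening: -0.0002
time: 1.7
ee_pos: [0.4074, -0.0188, 0.3478]
tcp_rot: [-90.0, 0.1, -72.5]
wrist_force: [-1.0, -1.5, -0.2]
opening: 0.0002
t 1.7 tip_g mm [-230.5 -117.3  275.2] rot [-90.    0.1 -72.5] F_g [-1.4 -1.1 -0.2] op 0.0002
travel [-0.772 -0.097  0.913] rot [-0.     0.008 -0.001]
```

```bash
python3 -m crank '[{"travel":[-0.25,-0.09,0.3],"rot":[0,0,0],"claw":-1},{"travel":[-0.5,-0.09,0.6],"rot":[0,0,0],"claw":-1},{"travel":[-0.77,-0.09,0.91],"rot":[0,0.008,0],"claw":-1},{"travel":[-0.77,-0.09,0.91],"rot":[0,0.008,0],"claw":-1},{"travel":[-0.77,0.2,0.91],"rot":[0,0.008,0],"claw":-1},{"travel":[-0.77,0.47,0.91],"rot":[0,0.008,0],"claw":-1},{"travel":[-0.77,0.47,0.91],"rot":[0,0.008,0],"claw":-1},{"travel":[-0.77,0.47,0.91],"rot":[0,0.008,0],"claw":-1}]'
python3 - <<'E'
from h import *
show();goal((-.095,0,.205))
cv2.imwrite('pics/s1.png',cv2.resize(bot.camera('scene')[150:350,220:460],None,fx=3,fy=3,interpolation=2))
E
```

```text
time: 2.5
ee_pos: [0.5029, 0.1308, 0.2784]
tcp_rot: [-90.0, 0.1, -73.3]
wrist_force: [-0.4, -0.1, 0.1]
opening: 0.0001
t 2.5 tip_g mm [-95.9  -1.7 205.8] rot [-90.    0.1 -73.3] F_g [-0.4 -0.   0.1] op 0.0001
travel [-0.012  0.005  0.006] rot [ 0.    -0.002 -0.001]
```

View pics/s1.png

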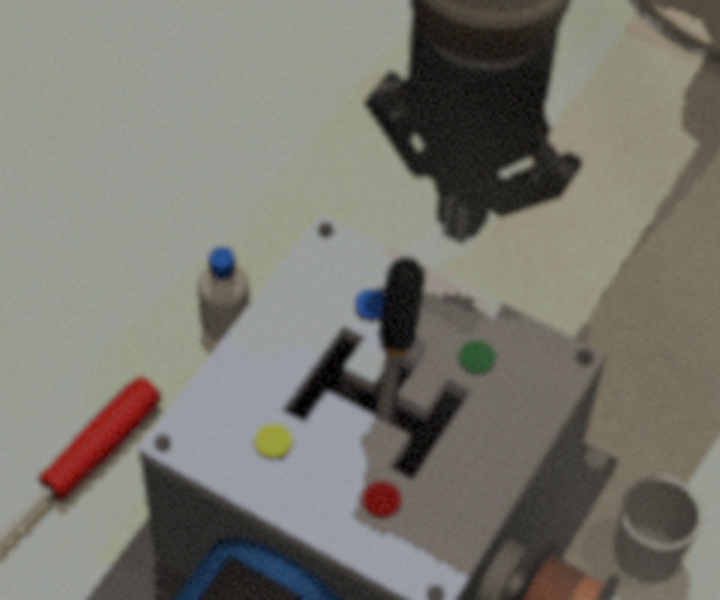

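The finger linkage bulges sideways along tool x when shut, while the tip side faces along tool z are clear. I'll push +x with this orientation and turn 90° for the y push.

```bash
python3 -m crank '[{"travel":[0,0,0.1],"rot":[0,0,0],"claw":-1},{"travel":[0,0,0.18],"rot":[0,0,0],"claw":-1},{"travel":[0,0,0.24],"rot":[0,0,0],"claw":-1},{"travel":[0,0,0.28],"rot":[0,0,0],"claw":-1},{"travel":[0,0,0.32],"rot":[0,0,0],"claw":-1},{"travel":[0,0,0.36],"rot":[0,0,0],"claw":-1},{"travel":[0,0,0.4],"rot":[0,0,0],"claw":-1},{"travel":[0,0,0.43],"rot":[0,0,0],"claw":-1},{"travel":[0,0,0.45],"rot":[0,0,0],"claw":-1},{"travel":[0,0,0.46],"rot":[0,0,0],"claw":-1},{"travel":[0,0,0.46],"rot":[0,0,0],"claw":-1},{"travel":[0,0,0.46],"rot":[0,0,0],"claw":-1}]'
python3 - <<'E'
from h import *
show()
im=bot.camera('scene');cv2.imwrite('pics/s2.png',cv2.resize(im[150:350,220:460],None,fx=3,fy=3,interpolation=2))
for x in(-.03,-.02,-.01,0,.01):
  print(x,[ ((proj('scene',lever(x,0,l))-[220,150])*3).round(0) for l in(.14,.165,.21,.227)])
E
```

```text
time: 3.75
ee_pos: [0.5695, 0.151, 0.28]
tcp_rot: [-89.8, 0.1, -73.3]
wrist_force: [-0.9, -1.2, -0.8]
opening: 0.0001
t 3.75 tip_g mm [-26.1  -1.6 207.4] rot [-89.8   0.1 -73.3] F_g [-1.2 -0.9 -0.8] op 0.0001
-0.03 [array([394., 363.]), array([399., 336.]), array([408., 283.]), array([412., 262.])]
-0.02 [array([388., 371.]), array([392., 345.]), array([399., 295.]), array([402., 275.])]
-0.01 [array([382., 379.]), array([385., 354.]), array([390., 307.]), array([392., 288.])]
0 [array([377., 387.]), array([378., 364.]), array([381., 319.]), array([382., 301.])]
0.01 [array([371., 395.]), array([371., 374.]), array([372., 332.]), array([372., 316.])]
```

View pics/s2.png

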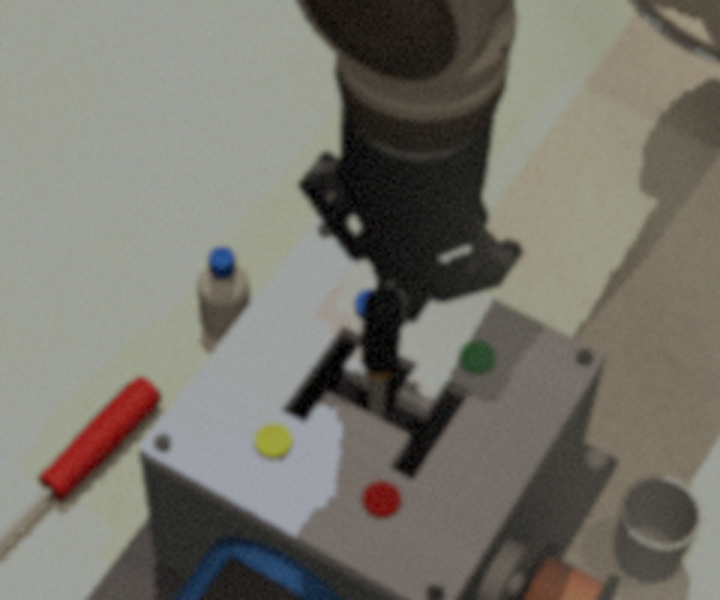

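Grip x is now about −3 mm, so the stem is in the channel. I'll push 3 mm more, retract and rise.

```bash
python3 -m crank '[{"travel":[0,0,0.01],"rot":[0,0,0],"claw":-1},{"travel":[0,0,0.02],"rot":[0,0,0],"claw":-1},{"travel":[0,0,0.02],"rot":[0,0,0],"claw":-1},{"travel":[0,0,-0.1],"rot":[0,0,0],"claw":-1},{"travel":[0,0,-0.25],"rot":[0,0,0],"claw":-1},{"travel":[0,-0.25,-0.25],"rot":[0,0,0],"claw":-1},{"travel":[0,-0.52,-0.25],"rot":[0,0,0],"claw":-1},{"travel":[0,-0.52,-0.25],"rot":[0,0,0],"claw":-1}]'
python3 - <<'E'
from h import *
show();print(bot.get_obs()['q']);goal((0.0,-.07,.285),YAW);goal((0,-.07,.285),YAW-180)
E
```

```text
time: 4.6
ee_pos: [0.5336, 0.1401, 0.3635]
tcp_rot: [-89.4, 0.1, -73.3]
wrist_force: [0.6, 0.3, -0.4]
opening: 0.0002
t 4.6 tip_g mm [-63.1  -1.6 290.9] rot [-89.4   0.1 -73.3] F_g [ 0.7  0.1 -0.4] op 0.0002
[1.46840097e+01 6.55329869e+00 1.85103637e+01 1.01364349e+02
 7.83659609e-02 1.78012395e+02]
travel [0.454 0.043 0.426] rot [-0.006 -1.001  0.005]
travel [0.454 0.043 0.426] rot [-0.005  0.999 -0.006]
```

```bash
python3 -m crank '[{"travel":[0.15,0.04,0.1],"rot":[0,-0.2,0],"claw":-1},{"travel":[0.35,0.04,0.2],"rot":[0,-0.3,0],"claw":-1},{"travel":[0.45,0.04,0.3],"rot":[0,-0.4,0],"claw":-1},{"travel":[0.454,0.04,0.42],"rot":[-0.005,-1,0.005],"claw":-1},{"travel":[0.454,0.04,0.42],"rot":[-0.005,-1,0.005],"claw":-1},{"travel":[0.454,0.04,0.42],"rot":[-0.005,-1,0.005],"claw":-1},{"travel":[0.454,0.04,0.42],"rot":[-0.005,-1,0.005],"claw":-1},{"travel":[0.454,0.04,0.42],"rot":[-0.005,-1,0.005],"claw":-1},{"travel":[0.454,0.04,0.42],"rot":[-0.005,-1,0.005],"claw":-1},{"travel":[0.454,0.04,0.42],"rot":[-0.005,-1,0.005],"claw":-1},{"travel":[0.454,0.04,0.42],"rot":[-0.005,-1,0.005],"claw":-1},{"travel":[0.454,0.04,0.42],"rot":[-0.005,-1,0.005],"claw":-1},{"travel":[0.454,0.04,0.42],"rot":[-0.005,-1,0.005],"claw":-1}]'
python3 - <<'E'
from h import *
show();goal((0.0,-.07,.205),YAW)
im=bot.camera('scene');cv2.imwrite('pics/s3.png',cv2.resize(im[150:350,220:460],None,fx=3,fy=3,interpolation=2))
E
```

```text
time: 5.9
ee_pos: [0.6137, 0.093, 0.3579]
tcp_rot: [-89.9, -0.0, 16.5]
wrist_force: [-0.1, -0.0, 0.9]
opening: -0.0001
t 5.9 tip_g mm [ -0.8 -69.9 285.3] rot [-89.9  -0.   16.5] F_g [-0.1  0.   0.9] op -0.0001
travel [ 0.005  0.536 -0.001] rot [-0.001 -0.003  0.   ]
```

View pics/s3.png

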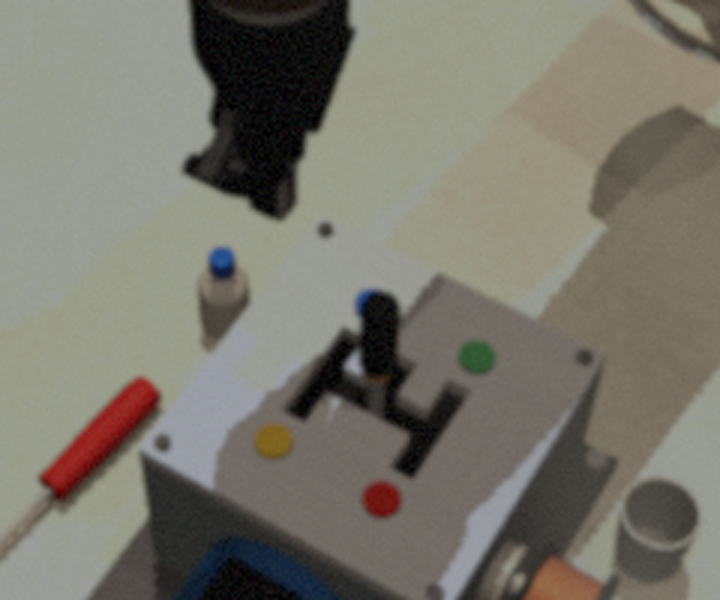

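```bash
python3 -m crank '[{"travel":[0.005,0.2,0],"rot":[0,0,0],"claw":-1},{"travel":[0.005,0.4,0],"rot":[0,0,0],"claw":-1},{"travel":[0.005,0.535,0],"rot":[0,0,0],"claw":-1},{"travel":[0.005,0.535,0.1],"rot":[0,0,0],"claw":-1},{"travel":[0.005,0.535,0.2],"rot":[0,0,0],"claw":-1},{"travel":[0.005,0.535,0.27],"rot":[0,0,0],"claw":-1},{"travel":[0.005,0.535,0.32],"rot":[0,0,0],"claw":-1},{"travel":[0.005,0.535,0.37],"rot":[0,0,0],"claw":-1},{"travel":[0.005,0.535,0.42],"rot":[0,0,0],"claw":-1},{"travel":[0.005,0.535,0.47],"rot":[0,0,0],"claw":-1},{"travel":[0.005,0.535,0.52],"rot":[0,0,0],"claw":-1},{"travel":[0.005,0.535,0.57],"rot":[0,0,0],"claw":-1},{"travel":[0.005,0.535,0.6],"rot":[0,0,0],"claw":-1},{"travel":[0.005,0.535,0.63],"rot":[0,0,0],"claw":-1},{"travel":[0.005,0.535,0.65],"rot":[0,0,0],"claw":-1},{"travel":[0.005,0.535,0.65],"rot":[0,0,0],"claw":-1}]'
python3 - <<'E'
from h import *
show()
im=bot.camera('scene');cv2.imwrite('pics/s4.png',cv2.resize(im[150:350,220:460],None,fx=3,fy=3,interpolation=2))
for y in(.05,.055,.06,.065):
  print(y,[ ((proj('scene',lever(0,y,l))-[220,150])*3).round(0) for l in(.14,.165,.21,.227)])
E
```

```text
time: 7.55
ee_pos: [0.5865, 0.1871, 0.2778]
tcp_rot: [-89.9, -0.0, 16.6]
wrist_force: [-0.6, -0.8, -0.1]
opening: -0.0003
t 7.55 tip_g mm [  0.4  28.  205.2] rot [-89.9  -0.   16.6] F_g [-0.8 -0.6 -0.1] op -0.0003
0.05 [array([427., 416.]), array([438., 399.]), array([461., 366.]), array([470., 352.])]
0.055 [array([432., 420.]), array([444., 403.]), array([469., 371.]), array([478., 358.])]
0.06 [array([437., 423.]), array([450., 407.]), array([477., 377.]), array([487., 364.])]
0.065 [array([442., 427.]), array([456., 412.]), array([485., 382.]), array([496., 370.])]
```

View pics/s4.png

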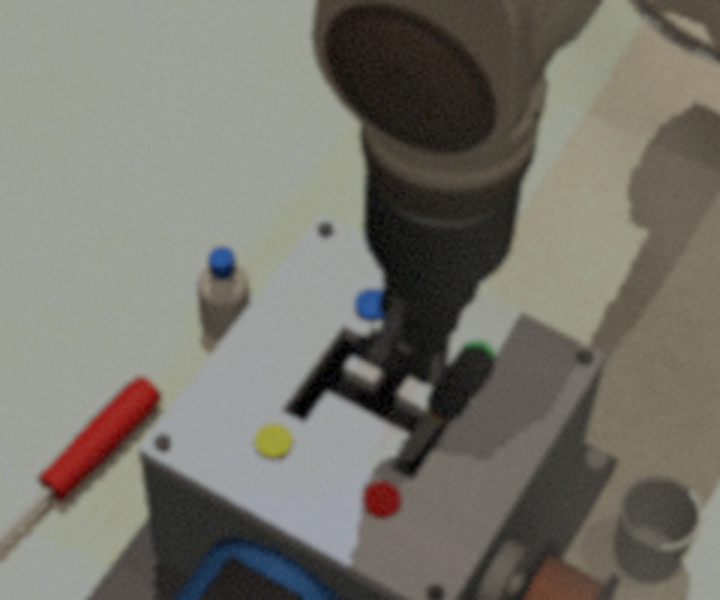

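Grip at about y≈56, x≈−4 mm; this matches the rod geometry. I'll push 3.5 mm more, then retract up and turn back.

```bash
python3 -m crank '[{"travel":[0,0,0.012],"rot":[0,0,0],"claw":-1},{"travel":[0,0,0.024],"rot":[0,0,0],"claw":-1},{"travel":[0,0,0.024],"rot":[0,0,0],"claw":-1},{"travel":[0,0,-0.1],"rot":[0,0,0],"claw":-1},{"travel":[0,0,-0.25],"rot":[0,0,0],"claw":-1},{"travel":[0,-0.25,-0.25],"rot":[0,0,0],"claw":-1},{"travel":[0,-0.52,-0.25],"rot":[0,0,0],"claw":-1},{"travel":[0,-0.52,-0.25],"rot":[0,0,0],"claw":-1}]'
python3 - <<'E'
from h import *
show();goal((.055,.055,.285))
im=bot.camera('scene');cv2.imwrite('pics/s5.png',cv2.resize(im[150:350,220:460],None,fx=3,fy=3,interpolation=2))
E
```

```text
time: 8.4
ee_pos: [0.5976, 0.1508, 0.3618]
tcp_rot: [-89.9, -0.5, 16.5]
wrist_force: [0.6, -0.8, -0.4]
opening: -0.0004
t 8.4 tip_g mm [  1.1  -9.9 289.2] rot [-89.9  -0.5  16.5] F_g [ 0.3 -0.9 -0.4] op -0.0004
travel [0.361 0.032 0.435] rot [-0.005  0.997  0.004]
```

View pics/s5.png

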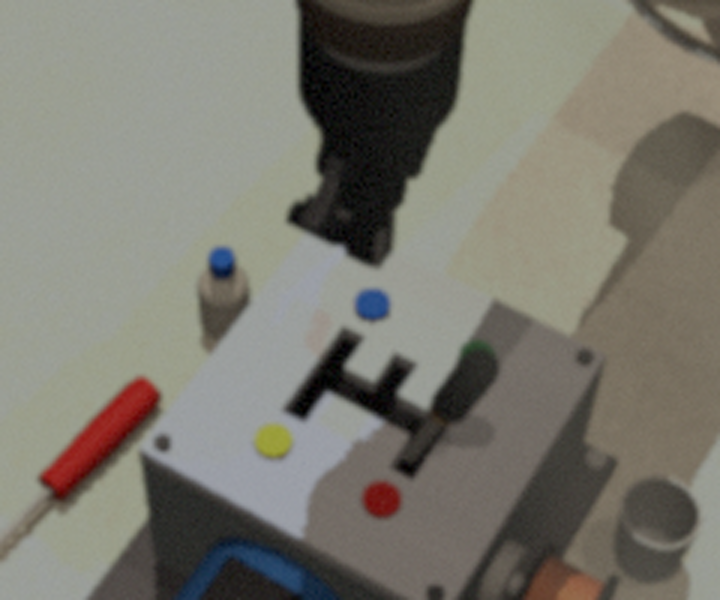

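Lever now at about y≈60, x≈0: grip bottom (447,412), top (487,355). I'll turn back and go to the +x side.

```bash
python3 -m crank '[{"travel":[0.1,0.03,0.1],"rot":[0,0.1,0],"claw":-1},{"travel":[0.2,0.03,0.25],"rot":[0,0.2,0],"claw":-1},{"travel":[0.3,0.03,0.38],"rot":[0,0.3,0],"claw":-1},{"travel":[0.361,0.03,0.435],"rot":[-0.005,0.997,0.004],"claw":-1},{"travel":[0.361,0.03,0.435],"rot":[-0.005,0.997,0.004],"claw":-1},{"travel":[0.361,0.03,0.435],"rot":[-0.005,0.997,0.004],"claw":-1},{"travel":[0.361,0.03,0.435],"rot":[-0.005,0.997,0.004],"claw":-1},{"travel":[0.361,0.03,0.435],"rot":[-0.005,0.997,0.004],"claw":-1},{"travel":[0.361,0.03,0.435],"rot":[-0.005,0.997,0.004],"claw":-1},{"travel":[0.361,0.03,0.435],"rot":[-0.005,0.997,0.004],"claw":-1},{"travel":[0.361,0.03,0.435],"rot":[-0.005,0.997,0.004],"claw":-1},{"travel":[0.361,0.03,0.435],"rot":[-0.005,0.997,0.004],"claw":-1},{"travel":[0.361,0.03,0.435],"rot":[-0.005,0.997,0.004],"claw":-1}]'
python3 - <<'E'
from h import *
show();goal((.055,.055,.205));goal((-.015,.055,.205))
E
```

```text
time: 9.75
ee_pos: [0.6363, 0.2132, 0.3545]
tcp_rot: [-90.2, 0.7, -71.6]
wrist_force: [-0.1, 1.2, 0.0]
opening: 0.0003
t 9.75 tip_g mm [ 55.3  39.4 281.9] rot [-90.2   0.7 -71.6] F_g [0.2 1.2 0. ] op 0.0003
travel [-0.104  0.514  0.001] rot [ 0.003  0.018 -0.007]
travel [-0.117  0.516 -0.465] rot [ 0.003  0.018 -0.007]
```

Joint 6 is at its range limit here, so I'll accept a tool yaw of about −66°, 7° off the gearbox axes.

```bash
python3 - <<'E'
from h import *
print(bot.get_obs()['q'][5]);goal((.055,.055,.205),-66);goal((-.012,.055,.205),-66)
E
```

```text
179.90843410449583
travel [-0.104  0.514  0.001] rot [ 0.002 -0.062 -0.008]
travel [-0.116  0.516 -0.445] rot [ 0.002 -0.062 -0.008]
```

```bash
python3 -m crank '[{"travel":[-0.104,0,0],"rot":[0,-0.062,-0.008],"claw":-1},{"travel":[-0.104,0,0],"rot":[0,-0.062,-0.008],"claw":-1},{"travel":[-0.104,0.25,0],"rot":[0,-0.062,-0.008],"claw":-1},{"travel":[-0.104,0.51,0],"rot":[0,-0.062,-0.008],"claw":-1},{"travel":[-0.104,0.51,0],"rot":[0,-0.062,-0.008],"claw":-1},{"travel":[-0.104,0.51,0],"rot":[0,-0.062,-0.008],"claw":-1}]'
python3 - <<'E'
from h import *
show();goal((-.012,.055,.205),-66);goal((-.024,.055,.205),-66)
E
```

```text
time: 10.35
ee_pos: [0.6305, 0.2285, 0.2788]
tcp_rot: [-90.2, -0.0, -66.1]
wrist_force: [0.6, 0.7, 1.0]
opening: 0.0
t 10.35 tip_g mm [ 54.2  54.8 206.2] rot [-90.2  -0.  -66.1] F_g [0.7 0.5 1. ] op 0.0
travel [-0.056  0.01  -0.44 ] rot [ 0.003 -0.001  0.   ]
travel [-0.066  0.01  -0.519] rot [ 0.003 -0.001  0.   ]
```

```bash
python3 -m crank '[{"travel":[-0.01,0.01,-0.08],"rot":[0,0,0],"claw":-1},{"travel":[-0.02,0.01,-0.16],"rot":[0,0,0],"claw":-1},{"travel":[-0.025,0.01,-0.2],"rot":[0,0,0],"claw":-1},{"travel":[-0.03,0.01,-0.24],"rot":[0,0,0],"claw":-1},{"travel":[-0.035,0.01,-0.28],"rot":[0,0,0],"claw":-1},{"travel":[-0.04,0.01,-0.32],"rot":[0,0,0],"claw":-1},{"travel":[-0.045,0.01,-0.36],"rot":[0,0,0],"claw":-1},{"travel":[-0.05,0.01,-0.4],"rot":[0,0,0],"claw":-1},{"travel":[-0.055,0.01,-0.44],"rot":[0,0,0],"claw":-1},{"travel":[-0.055,0.01,-0.44],"rot":[0,0,0],"claw":-1}]'
python3 - <<'E'
from h import *
show();goal((-.024,.055,.205),-66)
E
```

```text
time: 11.35
ee_pos: [0.5661, 0.209, 0.2777]
tcp_rot: [-90.3, -0.0, -66.1]
wrist_force: [0.5, 0.9, -0.3]
opening: 0.0002
t 11.35 tip_g mm [-13.1  54.8 205.1] rot [-90.3  -0.  -66.1] F_g [ 0.8  0.7 -0.3] op 0.0002
travel [-0.01   0.001 -0.074] rot [ 0.003 -0.001  0.   ]
```

```bash
python3 -m crank '[{"travel":[-0.003,0,-0.02],"rot":[0,0,0],"claw":-1},{"travel":[-0.005,0,-0.035],"rot":[0,0,0],"claw":-1},{"travel":[-0.005,0,-0.045],"rot":[0,0,0],"claw":-1},{"travel":[-0.005,0,-0.045],"rot":[0,0,0],"claw":-1}]'
python3 -m crank '[{"travel":[0,0,-0.006],"rot":[0,0,0],"claw":-1},{"travel":[0,0,-0.006],"rot":[0,0,0],"claw":-1}]'
python3 - <<'E'
from h import *
show()
im=bot.camera('scene');cv2.imwrite('pics/s6.png',cv2.resize(im[150:350,220:460],None,fx=3,fy=3,interpolation=2))
for x in(-.052,-.048,-.044,-.040,-.036):
  print(x,[ ((proj('scene',lever(x,.06,l))-[220,150])*3).round(0) for l in(.14,.165,.21,.227)])
E
```

```text
time: 11.75
ee_pos: [0.5595, 0.2069, 0.2777]
tcp_rot: [-90.3, -0.0, -66.1]
wrist_force: [-0.4, 1.1, -0.1]
opening: -0.0002
time: 11.95
ee_pos: [0.5587, 0.2066, 0.2777]
tcp_rot: [-90.3, -0.0, -66.1]
wrist_force: [1.2, 0.5, -1.0]
opening: -0.0003
t 11.95 tip_g mm [-21.   54.6 205.1] rot [-90.3  -0.  -66.1] F_g [ 1.3  0.2 -1. ] op -0.0003
-0.052 [array([465., 384.]), array([484., 360.]), array([520., 316.]), array([534., 298.])]
-0.048 [array([463., 387.]), array([482., 363.]), array([517., 320.]), array([531., 303.])]
-0.044 [array([461., 389.]), array([479., 367.]), array([514., 324.]), array([527., 307.])]
-0.04 [array([459., 392.]), array([477., 370.]), array([510., 328.]), array([524., 312.])]
-0.036 [array([456., 395.]), array([474., 373.]), array([507., 333.]), array([520., 316.])]
```

View pics/s6.png

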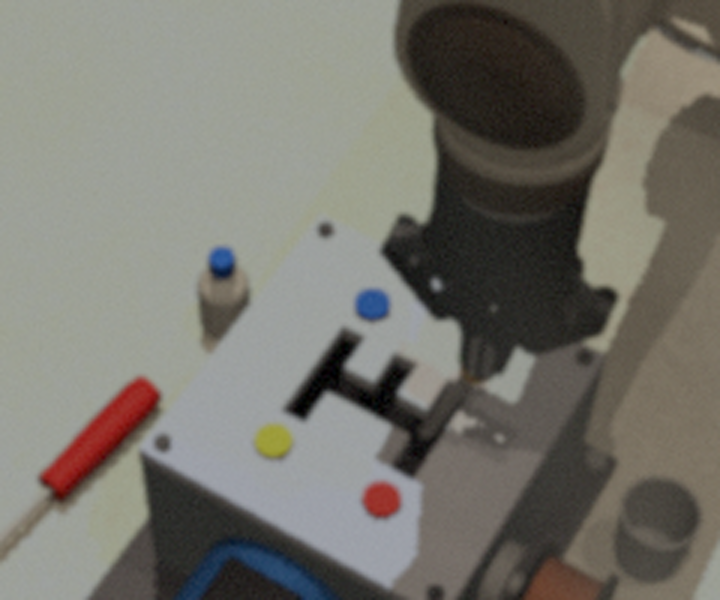

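The lever is in the green slot; the grip bottom at (472,380) puts grip x at about −41. I'll keep going in small steps and watch the force.

```bash
python3 -m crank '[{"travel":[0,0,-0.01],"rot":[0,0,0],"claw":-1},{"travel":[0,0,-0.013],"rot":[0,0,0],"claw":-1},{"travel":[0,0,-0.013],"rot":[0,0,0],"claw":-1}]'
python3 -m crank '[{"travel":[0,0,-0.013],"rot":[0,0,0],"claw":-1},{"travel":[0,0,-0.013],"rot":[0,0,0],"claw":-1}]'
python3 -c "
from h import *
show()"
```

```text
time: 12.3
ee_pos: [0.5572, 0.2059, 0.2777]
tcp_rot: [-90.2, -0.0, -66.1]
wrist_force: [4.0, 2.4, -1.7]
opening: -0.0
time: 12.5
ee_pos: [0.5563, 0.2055, 0.2779]
tcp_rot: [-90.1, -0.0, -66.1]
wrist_force: [8.5, 3.5, -3.1]
opening: -0.0002
t 12.5 tip_g mm [-23.3  54.3 205.3] rot [-90.1  -0.  -66.1] F_g [ 9.1  0.9 -3.1] op -0.0002
```

Force rises to 9 N right at the predicted home position, so it's on the end stop. I'll retract and check.

```bash
python3 -m crank '[{"travel":[0,0,0.1],"rot":[0,0,0],"claw":-1},{"travel":[0,0,0.3],"rot":[0,0,0],"claw":-1},{"travel":[0,-0.3,0.3],"rot":[0,0,0],"claw":-1},{"travel":[0,-0.6,0.3],"rot":[0,0,0],"claw":-1},{"travel":[0.4,-0.7,0.3],"rot":[0,0,0],"claw":-1},{"travel":[0.8,-0.7,0.3],"rot":[0,0,0],"claw":-1},{"travel":[0.8,-0.7,0.3],"rot":[0,0,0],"claw":-1}]'
python3 - <<'E'
from h import *
show()
s=bot.camera('scene');t=bot.camera('top')
a=cv2.resize(s[200:350,240:440],None,fx=4,fy=4,interpolation=2);cv2.imwrite('pics/s7.png',a)
for x in(-.052,-.048,-.044,-.040):
  print(x,[ ((proj('scene',lever(x,.06,l))-[240,200])*4).round(0) for l in(.165,.21,.227)])
# loose things: image change around them
t0=np.load('top0.npy');s0=np.load('scene0.npy')
for n,(x0,y0,x1,y1) in {'cup':(186,268,218,302),'tape':(147,168,197,218),'glue':(357,233,382,257),'screwdriver':(342,112,372,212)}.items():
    h=[cv2.phaseCorrelate(np.float64(cv2.cvtColor(i,6)[y0:y1,x0:x1]),np.float64(cv2.cvtColor(t,6)[y0:y1,x0:x1])) for i in(t0,)]
    print(n,np.round(h[0][0],2),round(h[0][1],2))
E
```

```text
time: 13.2
ee_pos: [0.6471, 0.111, 0.3833]
tcp_rot: [-90.1, -0.1, -66.2]
wrist_force: [0.3, 1.6, 0.1]
opening: 0.0004
t 13.2 tip_g mm [ 36.3 -62.5 310.7] rot [-90.1  -0.1 -66.2] F_g [0.8 1.5 0.1] op 0.0004
-0.052 [array([565., 280.]), array([613., 221.]), array([632., 198.])]
-0.048 [array([562., 285.]), array([609., 226.]), array([628., 203.])]
-0.044 [array([559., 289.]), array([605., 232.]), array([623., 209.])]
-0.04 [array([555., 293.]), array([601., 238.]), array([619., 216.])]
cup [-4.83  0.01] 0.27
tape [-6.45 10.39] 0.18
glue [ 5.99 -2.79] 0.58
screwdriver [3.7  2.18] 0.29
```

View pics/s7.png

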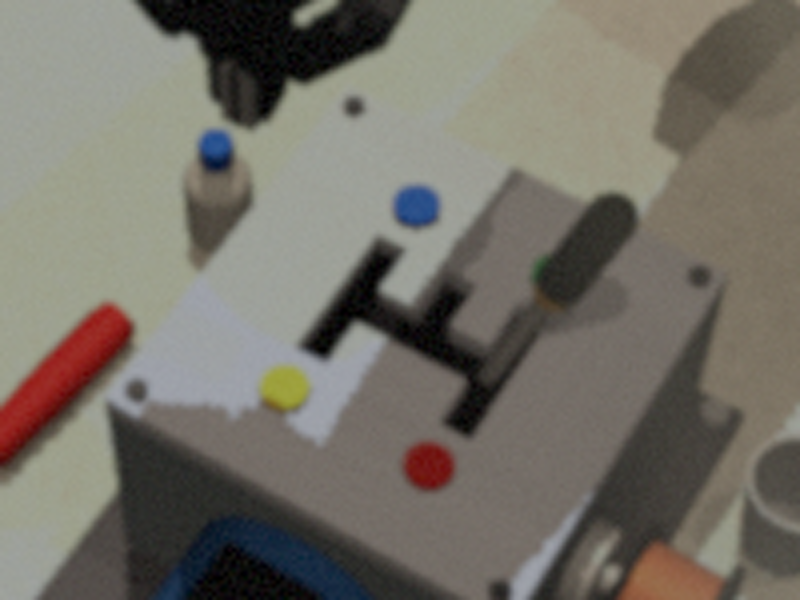

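The grip ends now sit where a lever at gx≈−47 mm projects, which is home. In the picture the glue cap is at (294,237), where it was at the start. The top-view shift check was confused by the arm and its shadow. The arm is clear of everything, so I'll hand in.

```bash
python3 -c "
from workcell import bot
print(bot.job_done(),bot.get_obs()['time'])"
```

```text
the job is handed in; nothing more can be done
the job is handed in; nothing more can be done
```

The lever is home in the green slot (the −x, +y one), and I handed the job in at about 13 s on the robot's clock. I made three pushes with the shut fingertips: out of the middle slot (+x), across the channel (+y), and into the slot (−x). I didn't grip the lever at any point.

**Last checks**
- **End stop:** the push force rose to about 9 N with the fingertips 1.5 mm past the position I had calculated for fully home. Before that it stayed at noise level, around 1–2 N.
- **Lever position:** after backing off, the scene picture puts the grip at about x −47, y +60 mm. Fully home is −48, +60. I judged this by eye against projected points from one camera, so it is good to a few millimetres.
- **Clearance:** the arm stopped with its fingertips about 311 mm above the table, touching nothing.

**What failed or went differently**
- **Loose things:** my automatic check from the top camera was no use. It reported shifts of several pixels with weak matches, probably because the arm and its shadow were in view. The glue cap was where it started in the scene picture, and the screwdriver and cup showed no visible shift. The tape roll was outside that crop, so I didn't check it. No arm path went near any of them.
- **Wrist limit:** the last joint reached the end of its range before the final push, so I made that push with the tool turned 7° off the slot direction.
- **Picture budget:** I viewed 11 pictures, one over.

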